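# Put the instrument case away in the push-latch tray

### The arm

A 6-joint arm with a two-finger parallel gripper is mounted at the origin on the work surface. World frame = base frame: x ahead of the robot, y to its left, z up, the work surface at z = 0. Lengths are in mm, angles in rad, forces in N, time in s.
With the tool pointing down it reaches from about 350 to 975 mm from the base axis. Payload 7.1 kg.
Tool frame: the origin (TCP) lies on the mounting face of the last link; the fingertips stand 182 mm ahead of it and the grasp point (between the pads) lies 163 mm ahead of it (ctrl.tip_reach is the distance from the TCP to the fingertips, in mm); z points along the fingers, y is the direction in which the jaws open and shut (so a half turn about z gives the same grasp; the last joint's range is limited). The gripper opens to 88 mm and grips with 3 to 60 N. Pads are 20 mm wide; open, the fingers measure 115 mm over their backs; the gripper's body (75 mm by 178 mm) begins 61 mm behind the grasp point.
Start: joints at [-1.267, 0.423, 1.63, -0, 1.089, -0.019], TCP at [198.282, -592.698, 404.675] pointing down, gripper open.
Joint ranges: [-3, 3], [-0.9, 2.11], [0.09, 2.58], [-1.31, 4.45], [0.11, 2.69], [-2.54, 2.54]. Speed limits (rad/s): [2.39, 2.39, 3.01, 3.14, 3.14, 3.14].

### API

Orientations are given as a rotation vector (axis times angle).
In Python, from workcell import ctrl gives the robot as it stands.
- The arm moves only by the tool jog_arm, never from a script. Its argument "steps" is a list that holds one entry, the list of rows, each a list of 7 numbers: the shift along the tool's x, y, z in m, then the turn, a rotation vector about the tool's x, y, z in degrees, then the gripper's target within -1 to 1 (shut at 1, half-way at 0, fully open at -1). A call has 1 to 20 rows; each row shifts and turns the commanded pose from where the row before left it, along the tool's axes as they then stand; what a row does not reach is not made up. A row lasts 1/12 s, in which the tool goes at most 41.7 mm and 7.16 degrees, less where a joint would pass 70% of its speed; a pose out of reach is approached as far as the arm can. A call is refused whole if a number of a shift passes 0.0417 or a number of a turn 7.16, either way. A call with a gripper value outside its range is refused whole. The fingers move at their own pace and stop on an object; the grip force is fixed at half the most. Time passes only in rows, so rows that do not move let the fingers close. It gives the time, the measured TCP pose, the force and the opening at its end, in the units of the state.
- ctrl.get_obs(): the state, without advancing time (a new reading comes with each control period).
- ctrl.get_image(name): name is "side" or "top" or "wrist"; returns the picture (384x512x3 uint8, red, green, blue); there is no depth.
- ctrl.camera_info(name): a dict with "fx", "fy", "cx", "cy" (pixels), "origin" and "attitude" of the camera in the world; the wrist camera has in their place "T_tool_cam" (4x4, takes a point from camera to tool coordinates, whose origin is the TCP and whose axes are the flange's). Camera axes: x right, y down, z forward; pixel columns grow to the right and rows downward; lengths in mm; the calibration is good to about 2 mm. A picture is of the moment at which its call begins: read the wrist's pose just before it. camera_info takes no time and is no camera call.
- ctrl.close_job(): hands the job in, once; it reports no verdict.
Trained networks look in the newest picture that a camera, given by its name, has taken for a name from the list of things; names that differ only in an ending like _2 or _b are one class to them, and where a whole thing is asked for, a point or a joint stands for the part that bears it (a point fixed in the world has none). Each returns a list of dicts, best first, with "p" (0 to 1); they miss things now and then, are a little off and sometimes report something else, mostly with a low value. They report only what shows in the picture. A call takes as long as a camera call. They do not tell look-alikes from the thing itself.
- ctrl.look_for(thing, camera): "bbox" ([left, top, right, bottom] in pixels, round what is visible of it).
- ctrl.trace(thing, camera): "pixels" (384x512 bool, what is visible of it) and "bbox" ([left, top, right, bottom] in pixels, round what is visible of it).
- ctrl.landmark_of(thing, camera): "uv" ([column, row] in pixels: a listed point, or the origin of a listed thing).
The state is a dict: "t": time; "qpos": joint angles; "qvel": joint speeds; "joint_torque": joint torques, N m; "ee_pos": TCP position; "orientation": TCP orientation; "ft_force": force on the tool from outside, world axes, zero at the start; "moment": the same for the moment, N m; "width": finger opening in mm.
Only numpy, scipy, OpenCV 4.12 (cv2) and the standard library are available. Lean on these libraries where they do the work, as an engineer would, in place of code of your own. Each camera call takes 0.05 s, during which the arm holds its last target.

### The job

Push the front of the grey tray unit in until its touch latch lets go and the tray springs out, then lay the steel instrument case flat on the floor of the tray without dropping it. Push the tray home until it latches shut with the case inside, and leave the beaker, the oval dish and the bottle where they stand.

Things in the scene. Friction and masses are not known exactly. Their poses are not given: they have to be found in the camera images.
- unit: Fixed grey tray unit, a low box 200 mm deep (x), 230 wide (y), 92 high. Origin: centre of its underside. Its open front, 100 mm from the origin on its -x side, faces the robot, turned by its yaw. Roof underside 82 mm above the table. Spring on the tray 4.5 N shut, 1.5 N out. Push near the middle of the front: about 6 N moves it through the latch, its hard stop feels stiff beyond that; friction and a brisk first touch give brief higher forces.
- tray_front (a point): Centre of the outer face of the tray's handleless grey front panel, 48 mm above the table; travels with the tray. Axes as the unit's: pushed in along +x. Panel 230 mm wide, 12 thick, from 4 to 92 mm above the table. Latched, its outer face stands 24 mm in front of the unit's box (124 mm from the unit's origin); sprung out, 139 mm.
- tray_floor (a point): Point on the tray's steel floor, on its middle line, 72 mm behind the panel's outer face, 40 mm above the table; travels with the tray, axes as the unit's. Tray inside 188 mm wide (y); floor from 12 to 184 mm behind the outer face, side walls 24 mm high. Sprung out, the first 139 mm lie open from above, this point near their middle. Up to 40 mm tall passes under the roof.
- tray (a joint): How far out the tray is, m: 0 latched, 0.115 sprung fully out, -0.010 hard stop. Push-push latch: push in at least 8 mm past 0 (best to the stop) and let it come back: the tray is freed and a damped spring slides it out in under 1 s, following what pushes it. From fully out, push it to the stop again (8 mm past 0) and back off: it latches at 0. A shorter push does not.
- case: Closed stainless instrument case, a plain rounded bar 140 mm long (its x) by 34 wide (its y) by 26 high, about 0.25 kg, with a thin dark seam; lies on the table. Origin: centre of its underside. Fits in the tray lying across it (its x along the tray's y).
- beaker: Steel beaker, open at the top, 72 mm across, 100 high; bystander. Origin: centre of its underside.
- dish: Oval open metal dish about 192 by 100 mm, 35 high; bystander. Origin: centre of its underside.
- bottle: Clear bottle, 68 mm across, 170 high, white cap; bystander. Origin: centre of its underside.
Mind the look-alikes: they are no part of the job. Several things have the shape of the case; the one meant has the colours described above.

How it is judged (in metres and radians):
On the way, in this order (a step that is already met when the one before it is completed fails the run):
1. the tray has sprung out (value of joint tray above 0.09 m), for 0.2 s.
2. the case lies released and flat on the floor of the open tray (value of joint tray above 0.08 m and x of case in the frame of tray_floor between -0.065 and 0.1 m and y of case in the frame of tray_floor between -0.08 and 0.08 m and z of case in the frame of tray_floor between -0.004 and 0.006 m and angle between case's own z axis and vertical below 0.15 rad and linear speed of case below 0.02 m/s and contact force between the fingers and case below 0.1 N), for 0.2 s.
At the end, for the whole second after the job is handed in: The tray is latched shut (within 4 mm of its latched position) and at rest, with the case inside: flat on the tray's floor (within 0.15 rad and 6 mm in height), its origin within 80 mm of the tray's middle line and between 7 and 172 mm behind the panel's outer face, at rest and released (value of joint tray between -0.004 and 0.004 m and velocity of joint tray below 0.005 m/s and x of case in the frame of tray_floor between -0.065 and 0.1 m and y of case in the frame of tray_floor between -0.08 and 0.08 m and z of case in the frame of tray_floor between -0.004 and 0.006 m and angle between case's own z axis and vertical below 0.15 rad and linear speed of case below 0.02 m/s and contact force between the fingers and case below 0.1 N); the robot touches nothing.
It fails at once if the steel beaker is moved more than 30 mm or tipped (distance of beaker from where it was at the start of the episode above 0.03 m or angle between beaker's own z axis and vertical above 0.3 rad).
It fails at once if the oval dish is moved more than 30 mm or tipped (distance of dish from where it was at the start of the episode above 0.03 m or angle between dish's own z axis and vertical above 0.3 rad).
It fails at once if the bottle is moved more than 30 mm or tipped (distance of bottle from where it was at the start of the episode above 0.03 m or angle between bottle's own z axis and vertical above 0.3 rad).
It fails at once if the case is dropped (falls faster than 0.8 m/s while not held) (linear speed of case above 0.8 m/s and contact force between the fingers and case below 0.1 N).
It also fails if it takes over 70 s, if anything falls off the work surface, if the arm or the gripper's body presses on something with over 40 N, if the wrist force passes 120 N, or if a joint passes its speed limit or range.

## Working session

There is one attempt and no reset: what is moved stays moved. The work goes in short steps, Python scripts to look and compute and a tool call to move; the robot and the scene stay as the last step left them, time stands still between calls to the robot, and variables do not carry over. Pictures are saved under pics/ and viewed, and the job is handed in when it is done.

Besides the shell and the picture viewer there is one more tool, called after "Call:" in YAML: its name, and indented under it one key for each argument. jog_arm: Moves the arm, as the interface text tells. Its arguments: {"type":"object","properties":{"steps":{"type":"array"}},"required":["steps"]}

```bash
mkdir -p pics; ls; python3 - <<'E'
from workcell import ctrl
import cv2
o=ctrl.get_obs();print(o)
for c in("side","top","wrist"):
    im=ctrl.get_image(c);cv2.imwrite(f"pics/a_{c}.png",im[...,::-1])
    print(c,ctrl.camera_info(c))
    for t in("unit","tray_front","case","beaker","dish","bottle"):
        try:print(t,[(d['bbox'],round(d['p'],2)) for d in ctrl.look_for(t,c)]) 
        except Exception as e:print(t,e)
print(ctrl.get_obs()['t'])
E
```

```text
pics
{'t': 0.0, 'qpos': array([-1.26703404e+00,  4.23861644e-01,  1.63069398e+00, -3.08729485e-05,
        1.08861525e+00, -1.90004431e-02]), 'qvel': array([ 0.00098663,  0.00047619,  0.00088364, -0.00019121,  0.0001659 ,
        0.00156029]), 'joint_torque': array([ 2.85243717e-03, -5.44618714e+01, -2.73663676e+01,  6.43925881e-02,
        2.26260570e-02, -1.36269691e-04]), 'ee_pos': array([ 198.17900382, -592.45109018,  403.88692804]), 'orientation': array([-3.09922986e+00, -5.04568503e-01,  3.94098800e-04]), 'ft_force': array([-0.21087101,  0.04194663,  0.92776292]), 'moment': array([ 0.01890489,  0.03173389, -0.02731467]), 'width': 87.49469752998206}
side {'fx': 444.8270400846138, 'fy': 444.8270400846138, 'cx': 249.4170260053997, 'cy': 191.45142316674534, 'origin': array([ 247.06860407,  808.16960798, 1235.49916645]), 'attitude': array([-0.35933591,  2.86850843, -0.97249918])}
unit [([140.6, 145.6, 228.9, 220.3], 0.96)]
tray_front [([204.9, 152.5, 228.4, 220.8], 0.62)]
case [([314.2, 127.8, 350.8, 136.1], 0.83), ([275.6, 161.1, 304.7, 190.8], 0.74), ([269.9, 105.0, 302.5, 132.2],
[... 773 characters left out ...]
, 0.69)]
dish []
bottle [([314.9, 121.6, 338.1, 146.2], 0.92), ([325.3, 195.9, 336.5, 237.6], 0.63), ([226.3, 156.4, 291.1, 172.6], 0.2)]
wrist {'fx': 306.83606677694706, 'fy': 306.83606677694706, 'cx': 257.048667534086, 'cy': 188.76538975300116, 'T_tool_cam': array([[-4.90228846e-04, -9.55604773e-01, -2.94651113e-01,
         8.12790521e+01],
       [ 9.99999751e-01, -6.17959317e-04,  3.40389512e-04,
         6.00473924e-01],
       [-5.07360242e-04, -2.94650873e-01,  9.55604838e-01,
         2.02259628e+01],
       [ 0.00000000e+00,  0.00000000e+00,  0.00000000e+00,
         1.00000000e+00]])}
unit []
tray_front []
case [([132.0, 14.9, 173.5, 149.6], 0.71)]
beaker []
dish []
bottle []
1.05
```

```bash
python3 - <<'E'
import cv2
for c,b in(("top",(200,80,410,310)),("side",(90,80,370,340))):
    im=cv2.imread(f"pics/a_{c}.png");l,t,r,bb=b
    s=580/(bb-t); cv2.imwrite(f"pics/b_{c}.png",cv2.resize(im[t:bb,l:r],None,fx=s,fy=s,interpolation=cv2.INTER_CUBIC)); print(c,s)
E
```

```text
top 2.5217391304347827
side 2.230769230769231
```

View pics/a_top.png

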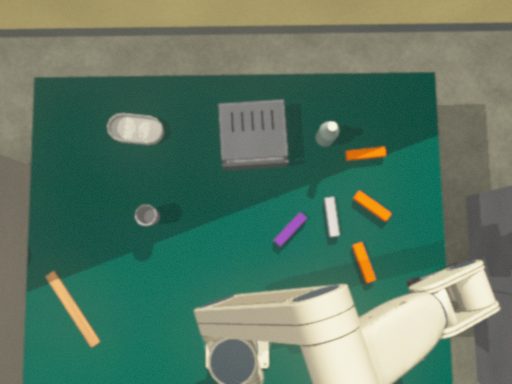

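View pics/a_wrist.png

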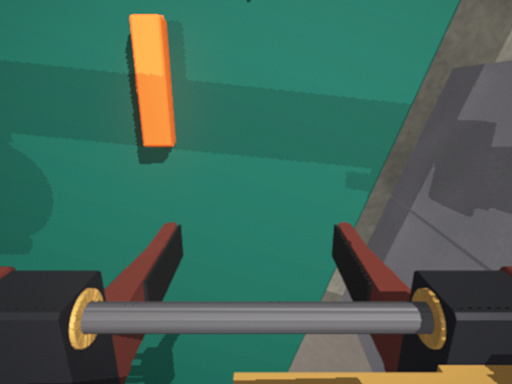

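View pics/b_top.png

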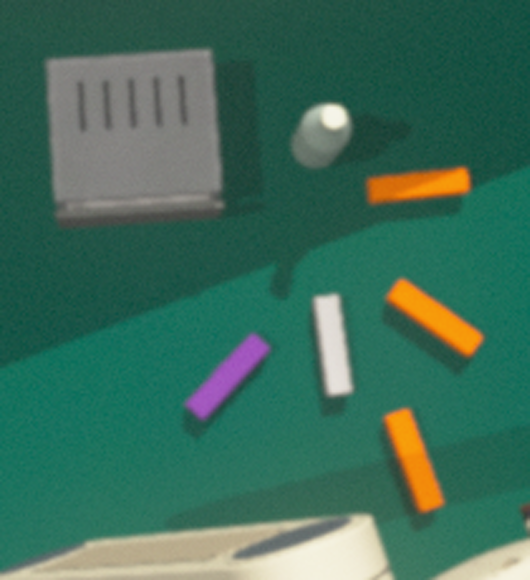

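View pics/b_side.png

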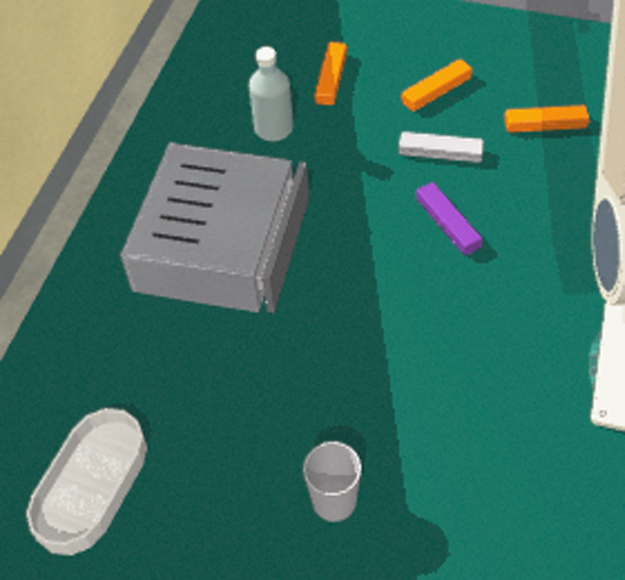

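The case is the whitish bar at about (332,217) in the top view. The orange and purple bars are look-alikes. The unit sits at (253,135), with its front towards larger rows.

```bash
cat > h.py <<'E'
import numpy as np,cv2
from scipy.spatial.transform import Rotation as R
from workcell import ctrl
def cam(name,obs=None):
    i=ctrl.camera_info(name)
    if 'origin' in i: return i,R.from_rotvec(i['attitude']).as_matrix(),np.array(i['origin'])
    o=obs or ctrl.get_obs(); T=i['T_tool_cam']; Rt=R.from_rotvec(o['orientation']).as_matrix()
    return i,Rt@T[:3,:3],Rt@T[:3,3]+o['ee_pos']
def unproj(name,uv,z,obs=None):
    i,Rm,o=cam(name,obs); uv=np.atleast_2d(np.asarray(uv,float))
    d=np.c_[(uv[:,0]-i['cx'])/i['fx'],(uv[:,1]-i['cy'])/i['fy'],np.ones(len(uv))]@Rm.T
    return o+d*((z-o[2])/d[:,2])[:,None]
def proj(name,P,obs=None):
    i,Rm,o=cam(name,obs); p=(np.atleast_2d(P)-o)@Rm
    return np.c_[p[:,0]/p[:,2]*i['fx']+i['cx'],p[:,1]/p[:,2]*i['fy']+i['cy']]
E
python3 - <<'E'
from h import *
print(unproj('top',[[325.5,198.5],[336,197.5],[340,236],[330,238]],26).round())
for c,pt in(('top',(332,217)),('side',(287,145))):
    ds=ctrl.trace('case',c)
    im=cv2.imread(f'pics/a_{c}.png')
    for d in ds:
        m=d['pixels']; col=im[m].mean(0)
        ys,xs=np.nonzero(m); cen=(xs.mean(),ys.mean())
        s=np.ptp(col)
        if s<40:
            print(c,cen,d['p'],col,m.sum())
            P=unproj(c,np.c_[xs,ys],22)[:,:2].astype(np.float32)
            print(cv2.minAreaRect(P))
for c in('top','side'):
    for t,z in(('unit',0),('tray_front',48),('case',0),('beaker',0),('bottle',0),('dish',0)):
        for d in ctrl.landmark_of(t,c): print(c,t,round(d['p'],2),np.round(d['uv'],1),unproj(c,d['uv'],z)[0].round(1))
E
```

```text
[[ 474. -322.   26.]
 [ 477. -359.   26.]
 [ 340. -369.   26.]
 [ 334. -334.   26.]]
top (np.float64(330.9560975609756), np.float64(216.88536585365853)) 0.79 [193.52195122 200.62439024 203.41463415] 410
((409.8287353515625, -340.36279296875), (140.29531860351562, 38.274662017822266), 6.3766937255859375)
side (np.float64(287.59580052493436), np.float64(145.57742782152232)) 0.73 [196.55905512 196.9816273  198.42257218] 381
((409.72210693359375, -335.0596008300781), (138.10743713378906, 54.023380279541016), 6.138491153717041)
top unit 0.84 [253.2 133.1] [722.2 -67.4   0. ]
top tray_front 0.85 [259.2 168.1] [583.6 -86.6  48. ]
top case 0.9 [364.4 152.9] [ 642.6 -473.6    0. ]
top case 0.83 [289.2 230.2] [ 364.  -191.9    0. ]
top case 0.78 [360.  264.8] [ 237.4 -441.7    0. ]
top case 0.72 [332. 218.] [ 405.8 -347.2    0. ]
top case 0.56 [371.2 207.5] [ 441.8 -490.2    0. ]
top beaker 0.61 [152.6 213.3] [431.6 300.    0. ]
top beaker 0.57 [331.2 218.2] [ 405.1 -344.3    0. ]
top bottle 0.84 [326.8 136.4] [ 706.1 -337.8    0. ]
top dish 0.64 [137.3 135.2] [720.2 359.    0. ]
side unit 0.68 [186.5 190.5] [713.4 -58.1   0. ]
side tray_front 0.89 [220.7 183.1] [592.3 -83.1  48. ]
side case 0.9 [334.7 135.4] [ 246.1 -452.     0. ]
side case 0.74 [235.9 115.2] [ 647.8 -470.1    0. ]
side case 0.64 [285.  150.8] [ 416.1 -326.7    0. ]
side case 0.63 [283.8 121.2] [ 453.2 -482.2    0. ]
side case 0.62 [287.2 181.2] [ 378.7 -184.7    0. ]
side beaker 0.87 [239.6 304.9] [420.7 305.2   0. ]
side bottle 0.61 [211.6 137.1] [ 706.2 -329.     0. ]
side dish 0.87 [129. 297.] [746.  362.1   0. ]
```

```bash
python3 - <<'E'
from h import *
from scipy.optimize import least_squares
im=cv2.imread('pics/a_top.png')
# predicted front panel/roof with fit to trace masks
msk={}
for c in('top','side'):
    ds=ctrl.trace('unit',c); print(c,[(d['p'],d['bbox'],d['pixels'].sum()) for d in ds]); msk[c]=ds[0]['pixels']
def box(p,x0,x1,z0,z1):
    x,y,a=p; Rz=R.from_euler('z',a).as_matrix()
    P=np.array([[X,Y,Z] for X in(x0,x1) for Y in(-115,115) for Z in(z0,z1)],float)
    return P@Rz.T+[x,y,0]
def sil(c,p):
    out=np.zeros((384*4,512*4),np.uint8)
    for b in((-100,100,0,92),(-124,-112,4,92)):
        h=cv2.convexHull(proj(c,box(p,*b)).astype(np.float32))
        cv2.fillConvexPoly(out,np.round((h+.5)*4).astype(np.int32),255)
    return cv2.resize(out,(512,384),interpolation=cv2.INTER_AREA)/255.
from scipy.optimize import minimize
for use in(('top',),('side',),('top','side')):
    f=lambda q:sum(((sil(c,[q[0]*10+712,q[1]*10-67,q[2]*.03])-msk[c])**2).sum() for c in use)
    best=min((minimize(f,[0,0,a],method='Nelder-Mead',options=dict(initial_simplex=[[0,0,a],[1,0,a],[0,1,a],[0,0,a+2]])) for a in(-4,-1,2,4)),key=lambda r:r.fun)
    q=best.x; p=[q[0]*10+712,q[1]*10-67,q[2]*.03]; print(use,p,best.fun)
for c in msk:
    v=cv2.imread(f'pics/a_{c}.png')
    for b in((-100,100,0,92),(-124,-112,4,92)):
        cv2.polylines(v,[np.round(cv2.convexHull(proj(c,box(p,*b)).astype(np.float32))).astype(np.int32)],True,(0,0,255))
    if c=='top': v=v[80:190,200:350]
    else: v=v[130:240,120:270]
    cv2.imwrite(f'pics/fit_{c}.png',cv2.resize(v,None,fx=4,fy=4,interpolation=cv2.INTER_NEAREST))
E
```

```text
top [(0.6, [219.7, 101.4, 287.7, 171.9], np.int64(4408)), (0.28, [219.9, 159.0, 286.0, 169.1], np.int64(647))]
side [(0.81, [141.9, 145.8, 231.4, 219.9], np.int64(4837))]
('top',) [np.float64(715.0396132785669), np.float64(-62.98226858536642), np.float64(0.051451247846919936)] 33.0318954248366
('side',) [np.float64(716.4241517529159), np.float64(-66.69726511643421), np.float64(0.05190992018856114)] 91.20873510188389Traceback (most recent call last):
  File "<stdin>", line 21, in <module>
  File "<stdin>", line 21, in <genexpr>
    res = _minimize_neldermead(fun, x0, args, callback, bounds=bounds,
                               **options)
    fxcc = func(xcc)
    fx = function(np.copy(x), *(wrapper_args + args))
  File "<stdin>", line 20, in <lambda>
  File "<stdin>", line 20, in <genexpr>
  File "<stdin>", line 15, in sil
  File "h.py", line 14, in proj
    i,Rm,o=cam(name,obs); p=(np.atleast_2d(P)-o)@Rm
           ~~~^^^^^^^^^^
  File "h.py", line 5, in cam
    i=ctrl.camera_info(name)
ValueError: time passes only in moves, steps and waits
```

```bash
python3 - <<'E'
import cv2,numpy as np
a=[cv2.resize(cv2.imread(f'pics/fit_{c}.png'),(400,300)) for c in('top','side')]
cv2.imwrite('pics/fit.png',np.hstack(a))
E
```

```text
[ WARN:0@0.017] global loadsave.cpp:275 findDecoder imread_('pics/fit_top.png'): can't open/read file: check file path/integrity
Traceback (most recent call last):
cv2.error: OpenCV(4.12.0) /io/opencv/modules/imgproc/src/resize.cpp:4208: error: (-215:Assertion failed) !ssize.empty() in function 'resize'
```

Call:
jog_arm:
  steps:
    - [[0,0,0,0,0,5.2,1],[0,0,0,0,0,5.2,1],[0,0,0,0,0,5.2,1],[0.0215,-0.03,0,0,0,0,1],[0.0215,-0.03,0,0,0,0,1],[0.0215,-0.03,0,0,0,0,1],[0.0215,-0.03,0,0,0,0,1],[0.0215,-0.03,0,0,0,0,1],[0.0215,-0.03,0,0,0,0,1],[0.0215,-0.03,0,0,0,0,1],[0.0215,-0.03,0,0,0,0,1],[0.0215,-0.03,0,0,0,0,1],[0.0215,-0.03,0,0,0,0,1],[0.0215,-0.03,0,0,0,0,1],[0.0215,-0.03,0,0,0,0,1],[0.0215,-0.03,0,0,0,0,1],[0.0215,-0.03,0,0,0,0,1],[0.0215,-0.03,0,0,0,0,1],[0.0215,-0.03,0,0,0,0,1],[0,0,0,0,0,0,1]]

```text
t: 3.52
ee_pos: [520.2, -91.7, 405.1]
orientation: [-3.14, -0.086, -0.004]
ft_force: [-0.2, -0.3, 0.8]
width: 0.4
```

```bash
cat >> h.py <<'E'
def st():
    o=ctrl.get_obs(); Rm=R.from_rotvec(o['orientation']).as_matrix()
    print('t',round(o['t'],2),'pos',o['ee_pos'].round(1),'yaw x',np.degrees(np.arctan2(Rm[1,0],Rm[0,0])).round(2),'zaxis',Rm[:,2].round(3),'F',o['ft_force'].round(1),'w',round(o['width'],1),'q',o['qpos'].round(2))
    return o,Rm
def to(p,o,Rm): print('tool delta',(Rm.T@(np.array(p)-o['ee_pos'])).round(1))
def upose(x,y,z,u=(715.7,-64.8,.0515)):
    c,s=np.cos(u[2]),np.sin(u[2]); return np.array([u[0]+c*x-s*y,u[1]+s*x+c*y,z])
E
python3 - <<'E'
from h import *
o,Rm=st(); to(upose(-190,0,224),o,Rm)
im=ctrl.get_image('wrist');cv2.imwrite('pics/c_wrist.png',im[...,::-1])
for d in ctrl.landmark_of('tray_front','wrist'): print(d['p'],d['uv'],unproj('wrist',d['uv'],48,o))
E
```

```text
t 3.52 pos [520.2 -91.7 405.1] yaw x 3.13 zaxis [ 0.002  0.001 -1.   ] F [-0.2 -0.3  0.8] w 0.4 q [-0.2   0.28  1.84  0.    1.02  1.32]
tool delta [  6.2 -16.7 181.1]
0.7 [244.7, 102.0] [[593.91602253 -75.06142586  48.        ]]
```

View pics/c_wrist.png

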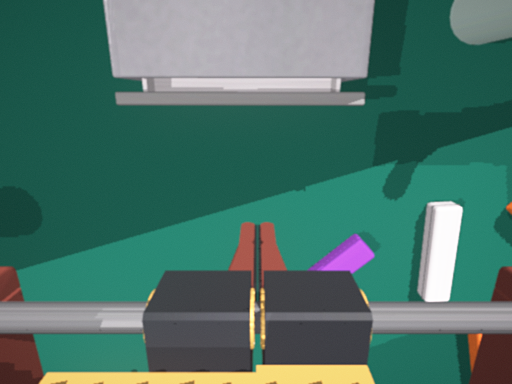

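```bash
python3 - <<'E'
from h import *
o,Rm=st()
P=[upose(a,b,z) for z in(92,4) for a in(-124,-100) for b in(-115,115)]
print(proj('wrist',P,o).round(1))
print(unproj('wrist',[[442,251],[425,300],[450,298],[430,204],[460,203]],26,o).round(1))
im=cv2.imread('pics/c_wrist.png');cv2.imwrite('pics/c2.png',cv2.resize(im[60:130,90:390],None,fx=2.6,fy=2.6))
E
```

```text
t 3.62 pos [518.  -94.7 404.6] yaw x 3.07 zaxis [-0. -0. -1.] F [-0.2 -0.2  0. ] w 0.4 q [-0.2   0.28  1.85 -0.    1.02  1.31]
[[360.3 101.7]
 [109.4 101.3]
 [363.   73.9]
 [105.6  73.4]
 [336.5 100. ]
 [143.3  99.7]
 [338.1  78.6]
 [141.1  78.3]]
[[ 417.  -342.5   26. ]
 [ 341.3 -336.4   26. ]
 [ 346.3 -370.    26. ]
 [ 480.7 -312.5   26. ]
 [ 483.9 -349.4   26. ]]
```

View pics/c2.png

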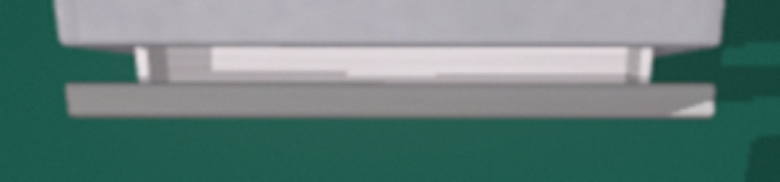

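Call:
jog_arm:
  steps:
    - [[0.005,-0.0175,0.02,0,0,0,1],[0,0,0.03,0,0,0,1],[0,0,0.03,0,0,0,1],[0,0,0.03,0,0,0,1],[0,0,0.03,0,0,0,1],[0,0,0.02,0,0,0,1],[0,0,0.018,0,0,0,1],[0,0,0,0,0,0,1],[0.01,0,0,0,0,0,1],[0.01,0,0,0,0,0,1],[0.01,0,0,0,0,0,1],[0.006,0,0,0,0,0,1],[0.003,0,0,0,0,0,1],[0.003,0,0,0,0,0,1],[0.003,0,0,0,0,0,1],[0,0,0,0,0,0,1]]

```text
t: 4.95
ee_pos: [567.1, -75.8, 226.9]
orientation: [3.14, 0.08, 0.001]
ft_force: [-0.4, -0.2, 0.3]
width: 0.4
```

```bash
python3 - <<'E'
from h import *
o,Rm=st()
E
```

```text
t 4.95 pos [567.1 -75.8 226.9] yaw x 2.91 zaxis [ 0.001 -0.    -1.   ] F [-0.4 -0.2  0.3] w 0.4 q [-0.15  0.6   1.84 -0.    0.7   1.37]
```

Call:
jog_arm:
  steps:
    - [[0.004,0,0,0,0,0,1],[0.004,0,0,0,0,0,1],[0.003,0,0,0,0,0,1],[0.002,0,0,0,0,0,1],[0.002,0,0,0,0,0,1],[0,0,0,0,0,0,1]]

```text
t: 5.45
ee_pos: [581.3, -75.1, 226.5]
orientation: [-3.14, -0.08, 0.003]
ft_force: [-3.4, -1.1, 1.3]
width: 0.4
```

Call:
jog_arm:
  steps:
    - [[0.002,0,0,0,0,0,1],[0.002,0,0,0,0,0,1],[0.002,0,0,0,0,0,1],[0.002,0,0,0,0,0,1],[0,0,0,0,0,0,1]]

```text
t: 5.87
ee_pos: [589.0, -74.8, 226.4]
orientation: [-3.14, -0.079, 0.004]
ft_force: [-4.7, -0.9, 3.3]
width: 0.6
```

Call:
jog_arm:
  steps:
    - [[0.002,0,0,0,0,0,1],[0.002,0,0,0,0,0,1],[0,0,0,0,0,0,1]]

```text
t: 6.12
ee_pos: [591.8, -74.6, 226.3]
orientation: [-3.14, -0.08, 0.01]
ft_force: [-12.2, -1.0, 8.2]
width: 0.5
```

Call:
jog_arm:
  steps:
    - [[-0.01,0,0,0,0,0,1],[-0.02,0,0,0,0,0,1],[-0.03,0,0,0,0,0,1],[-0.03,0,0,0,0,0,1],[-0.03,0,0,0,0,0,1],[-0.03,0,0,0,0,0,1],[-0.015,0,0,0,0,0,1],[0,0,-0.03,0,0,0,1],[0,0,-0.03,0,0,0,1],[0,0,-0.03,0,0,0,1],[0,0,-0.03,0,0,0,1],[0,0,-0.03,0,0,0,1],[0,0,0,0,0,0,-1],[0,0,0,0,0,0,-1]]

```text
t: 7.28
ee_pos: [429.4, -83.0, 378.4]
orientation: [3.139, 0.079, 0.009]
ft_force: [0.5, 0.3, -0.2]
width: 10.7
```

```bash
python3 - <<'E'
from h import *
o,Rm=st()
im=ctrl.get_image('wrist');cv2.imwrite('pics/d_wrist.png',im[...,::-1])
for t,z in(('tray_front',48),('tray_floor',40)):
  for d in ctrl.landmark_of(t,'wrist'): print(t,d['p'],d['uv'],unproj('wrist',d['uv'],z,o).round(1))
for d in ctrl.trace('case','wrist'):
    m=d['pixels']; col=im[m].mean(0); ys,xs=np.nonzero(m)
    print('case',d['p'],d['bbox'],col.round(),cv2.minAreaRect(unproj('wrist',np.c_[xs,ys],24,o)[:,:2].astype(np.float32)))
E
```

```text
t 7.28 pos [429.4 -83.  378.4] yaw x 2.89 zaxis [ 0.006 -0.001 -1.   ] F [ 0.5  0.3 -0.2] w 10.7 q [-0.22  0.18  2.05  0.    0.9   1.3 ]
tray_floor 0.59 [254.4, 55.9] [[547.7 -75.7  40. ]]
case 0.77 [454.1, 133.5, 504.5, 256.6] [208. 203. 205.] ((412.9742736816406, -336.2296142578125), (143.86842346191406, 47.1534309387207), 6.393553256988525)
case 0.75 [293.9, 177.9, 401.5, 268.0] [169.  80. 210.] ((373.15118408203125, -191.10635375976562), (42.91736602783203, 138.41171264648438), 45.65404510498047)
case 0.7 [124.6, 0.0, 388.0, 138.4] [193. 187. 190.] ((534.2627563476562, -75.25387573242188), (129.836669921875, 286.1839904785156), 2.8498873710632324)
```

View pics/d_wrist.png

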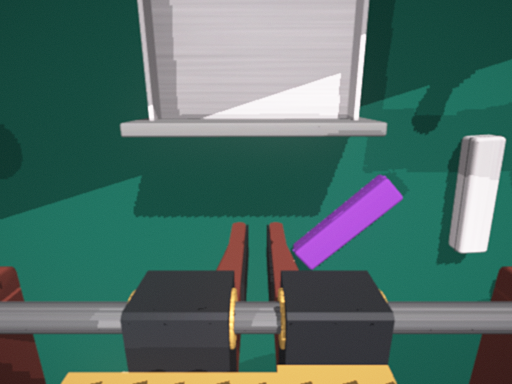

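Call:
jog_arm:
  steps:
    - [[-0.003,0.0256,0,0,0,0,-1],[-0.003,0.0256,0,0,0,0,-1],[-0.003,0.0256,0,0,0,0,-1],[-0.003,0.0256,0,0,0,0,-1],[-0.003,0.0256,0,0,0,0,-1],[-0.003,0.0256,0,0,0,0,-1],[-0.003,0.0256,0,0,0,0,-1],[-0.003,0.0256,0,0,0,0,-1],[-0.003,0.0256,0,0,0,0,-1],[-0.003,0.0256,0,0,0,0,-1],[-0.005,0,0,0,0,-2.5,-1],[-0.02,0,0,0,0,0,-1],[-0.02,0,0,0,0,0,-1],[0,0,0,0,0,0,-1],[0,0,0,0,0,0,-1],[0,0,0,0,0,0,-1]]

```text
t: 8.82
ee_pos: [367.4, -344.2, 376.1]
orientation: [-3.138, -0.147, 0.0]
ft_force: [0.3, -0.0, -0.1]
width: 87.6
```

```bash
python3 - <<'E'
from h import *
o,Rm=st()
im=ctrl.get_image('wrist');cv2.imwrite('pics/e_wrist.png',im[...,::-1])
for c in ('wrist','top'):
  im=ctrl.get_image(c)
  for d in ctrl.trace('case',c):
    m=d['pixels']; col=im[m].mean(0); ys,xs=np.nonzero(m)
    if np.ptp(col)<40: print('case',c,d['p'],d['bbox'],col.round(),cv2.minAreaRect(unproj(c,np.c_[xs,ys],24,o)[:,:2].astype(np.float32)))
E
```

```text
t 8.82 pos [ 367.4 -344.2  376.1] yaw x 5.37 zaxis [-0.     0.001 -1.   ] F [ 0.3 -0.  -0.1] w 87.6 q [-0.78  0.28  1.92  0.    0.94  0.7 ]
case wrist 0.73 [246.9, 61.6, 278.4, 192.7] [239. 236. 237.] ((411.3348693847656, -344.3860168457031), (139.60147094726562, 35.1924934387207), 6.4389262199401855)
case top 0.52 [327.5, 198.2, 335.8, 217.4] [199. 194. 185.] ((443.9239501953125, -334.25823974609375), (67.28860473632812, 33.34663391113281), 6.3747429847717285)
```

View pics/e_wrist.png

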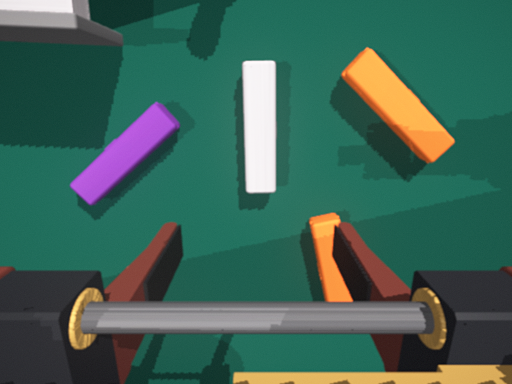

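Call:
jog_arm:
  steps:
    - [[0.022,0.002,0.02,0,0,0,-1],[0.022,0.002,0.02,0,0,0,-1],[0,0,0.02,0,0,-1,-1],[0,0,0.03,0,0,0,-1],[0,0,0.03,0,0,0,-1],[0,0,0.025,0,0,0,-1],[0,0,0.02,0,0,0,-1],[0,0,0.01,0,0,0,-1],[0,0,0.006,0,0,0,-1],[0,0,0.004,0,0,0,-1],[0,0,0.002,0,0,0,-1],[0,0,0,0,0,0,-1]]

```text
t: 10.07
ee_pos: [411.5, -344.2, 190.3]
orientation: [3.136, 0.175, 0.001]
ft_force: [0.0, 0.1, 0.2]
width: 87.8
```

```bash
python3 - <<'E'
from h import *
o,Rm=st()
im=ctrl.get_image('wrist');cv2.imwrite('pics/f_wrist.png',im[...,::-1])
E
```

```text
t 10.07 pos [ 411.5 -344.2  190.3] yaw x 6.39 zaxis [ 0.001 -0.001 -1.   ] F [0.  0.1 0.2] w 87.8 q [-0.72  0.64  1.92  0.    0.58  0.74]
```

View pics/f_wrist.png

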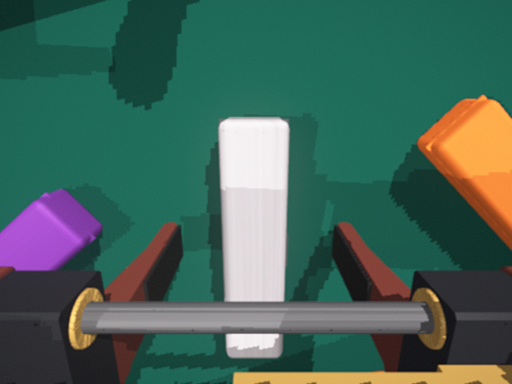

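The white case is centred between the open fingers (columns 220–288). Next I lower 3 mm and close.

Call:
jog_arm:
  steps:
    - [[0,0,0.003,0,0,0,0.2],[0,0,0,0,0,0,1],[0,0,0,0,0,0,1],[0,0,0,0,0,0,1],[0,0,0,0,0,0,1],[0,0,0,0,0,0,1],[0,0,0,0,0,0,1],[0,0,0,0,0,0,1],[0,0,0,0,0,0,1],[0,0,0,0,0,0,1]]

```text
t: 10.95
ee_pos: [411.1, -343.8, 186.7]
orientation: [-3.136, -0.175, 0.0]
ft_force: [-0.4, 0.8, 0.8]
width: 33.3
```

Gripped, with the opening at 33.3 mm. Next I lift and turn +86.5° in world yaw (tool z negative).

Call:
jog_arm:
  steps:
    - [[0,0,-0.01,0,0,0,1],[0,0,-0.02,0,0,0,1],[0,0,-0.03,0,0,0,1],[0,0,-0.03,0,0,0,1],[0,0,-0.03,0,0,0,1],[0,0,-0.02,0,0,-3.5,1],[0,0,0,0,0,-6,1],[0,0,0,0,0,-6,1],[0,0,0,0,0,-6,1],[0,0,0,0,0,-6,1],[0,0,0,0,0,-6,1],[0,0,0,0,0,-6,1],[0,0,0,0,0,-6,1],[0,0,0,0,0,-6,1],[0,0,0,0,0,-6,1],[0,0,0,0,0,-6,1],[0,0,0,0,0,-6,1],[0,0,0,0,0,-6,1],[0,0,0,0,0,-6,1],[0,0,0,0,0,-5,1]]

```text
t: 12.62
ee_pos: [410.9, -343.7, 327.0]
orientation: [-2.158, -2.282, 0.0]
ft_force: [0.2, -0.3, -2.6]
width: 33.6
```

```bash
python3 - <<'E'
from h import *
o,Rm=st()
u=(715,-67.5,.0515)
to(upose(-67,0,330,u),o,Rm)
im=ctrl.get_image('side');cv2.imwrite('pics/g_side.png',im[...,::-1])
for c in('side','top'):
  ctrl.get_image(c)
  for t,z in(('tray_front',48),('tray_floor',40)):
    for d in ctrl.landmark_of(t,c): print(c,t,d['p'],d['uv'],unproj(c,d['uv'],z,o).round(1))
print(upose(-139,0,48,u),upose(-67,0,40,u))
E
```

```text
t 12.62 pos [ 410.9 -343.7  327. ] yaw x 93.19 zaxis [-0.  0. -1.] F [ 0.2 -0.3 -2.6] w 33.6 q [-0.72  0.4   1.88 -0.    0.86 -0.77]
tool delta [259.1 252.1  -3. ]
side tray_front 0.74 [251.6, 186.4] [[486.2 -94.7  48. ]]
side tray_floor 0.97 [231.7, 187.4] [[552.7 -80.1  40. ]]
side tray_floor 0.47 [287.9, 121.2] [[ 431.2 -444.2   40. ]]
top tray_front 0.79 [259.5, 199.4] [[472.1 -86.   48. ]]
top tray_floor 0.86 [258.7, 183.4] [[530.  -84.2  40. ]]
top tray_floor 0.71 [259.4, 201.3] [[466.1 -85.7  40. ]]
[576.18429064 -74.65533606  48.        ] [648.08883074 -70.94897494  40.        ]
```

View pics/g_side.png

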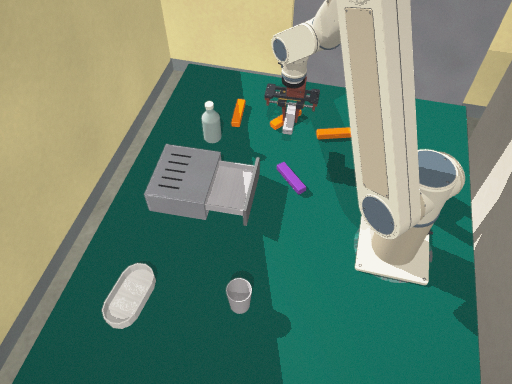

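Call:
jog_arm:
  steps:
    - [[0.01,0.006,0,0,0,0,1],[0.02,0.012,0,0,0,0,1],[0.0216,0.0125,0,0,0,0,1],[0.0216,0.0125,0,0,0,0,1],[0.0216,0.0125,0,0,0,0,1],[0.0216,0.0125,0,0,0,0,1],[0.0216,0.0125,0,0,0,0,1],[0.0216,0.0125,0,0,0,0,1],[0.0216,0.0125,0,0,0,0,1],[0.0216,0.0125,0,0,0,0,1],[0.0216,0.0125,0,0,0,0,1],[0.0216,0.0125,0,0,0,0,1],[0.012,0.009,0,0,0,0,1],[0,0,0,0,0,0,1],[0,0,0,0,0,0,1]]

```text
t: 14.22
ee_pos: [550.1, -77.9, 326.5]
orientation: [-2.163, -2.278, 0.001]
ft_force: [0.0, -0.1, -3.9]
width: 33.7
```

```bash
python3 - <<'E'
from h import *
o,Rm=st()
u=(715,-67.5,.0515)
to(upose(-167,0,330,u),o,Rm)
im=ctrl.get_image('wrist')
a=ctrl.get_image('side')[60:252,120:376]; a=cv2.resize(a,(512,384)); cv2.imwrite('pics/h.png',cv2.resize(np.hstack([im,a]),(800,300))[...,::-1])
E
```

```text
t 14.22 pos [550.1 -77.9 326.5] yaw x 92.99 zaxis [-0. -0. -1.] F [ 0.  -0.1 -3.9] w 33.7 q [-0.16  0.43  1.84 -0.    0.87 -0.21]
tool delta [ 1.9 -1.7 -3.5]
```

View pics/h.png

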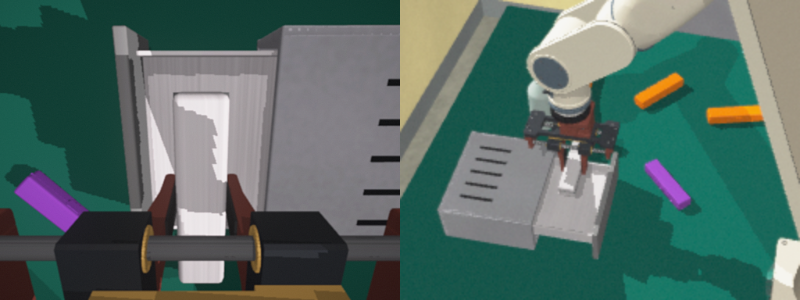

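Call:
jog_arm:
  steps:
    - [[0.0015,-0.0015,0.01,0,0,0,1],[0,0,0.02,0,0,0,1],[0,0,0.02,0,0,0,1],[0,0,0.02,0,0,0,1],[0,0,0.015,0,0,0,1],[0,0,0.006,0,0,0,1],[0,0,0.003,0,0,0,1],[0,0,0,0,0,0,1],[0,0,0,0,0,0,1]]

```text
t: 15.07
ee_pos: [548.6, -77.5, 233.2]
orientation: [2.165, 2.276, 0.001]
ft_force: [0.2, 0.6, -3.3]
width: 34.2
```

Call:
jog_arm:
  steps:
    - [[0,0,0.002,0,0,0,1],[0,0,0.002,0,0,0,1],[0,0,0.0015,0,0,0,1],[0,0,0,0,0,0,1],[0,0,0,0,0,0,1]]

```text
t: 15.48
ee_pos: [548.4, -77.1, 227.3]
orientation: [2.165, 2.277, 0.0]
ft_force: [-0.2, 0.5, -2.8]
width: 33.7
```

Call:
jog_arm:
  steps:
    - [[0,0,0.001,0,0,0,1],[0,0,0,0,0,0,1],[0,0,0,0,0,0,1]]

```text
t: 15.73
ee_pos: [548.5, -77.1, 226.6]
orientation: [2.164, 2.277, 0.0]
ft_force: [-1.0, 0.4, 2.4]
width: 33.6
```

Call:
jog_arm:
  steps:
    - [[0,0,0,0,0,0,-0.3],[0,0,0,0,0,0,-0.3],[0,0,0,0,0,0,-0.3],[0,0,0,0,0,0,-0.3],[0,0,0,0,0,0,-0.3],[0,0,0,0,0,0,-0.3],[0,0,-0.01,0,0,0,-0.3],[0,0,-0.025,0,0,0,-0.3],[0,0,-0.03,0,0,0,-0.3],[0,0,-0.03,0,0,0,-0.3],[0,0,-0.02,0,0,0,-0.3],[0,0,0,0,0,0,1],[0,0,0,0,0,0,1]]

```text
t: 16.82
ee_pos: [548.6, -77.2, 342.8]
orientation: [2.163, 2.275, 0.003]
ft_force: [0.1, 0.3, 0.3]
width: 47.3
```

```bash
python3 - <<'E'
from h import *
o,Rm=st()
u=(715,-67.5,.0515)
to(upose(-275,0,330,u),o,Rm)
im=ctrl.get_image('wrist')
for d in ctrl.trace('case','wrist'):
    m=d['pixels']; ys,xs=np.nonzero(m); print(d['p'],d['bbox'],cv2.minAreaRect(unproj('wrist',np.c_[xs,ys],66,o)[:,:2].astype(np.float32)))
a=ctrl.get_image('side')[60:252,120:376]; a=cv2.resize(a,(512,384)); cv2.imwrite('pics/i.png',cv2.resize(np.hstack([im,a]),(800,300))[...,::-1])
E
```

```text
t 16.82 pos [548.6 -77.2 342.8] yaw x 92.9 zaxis [ 0.003 -0.001 -1.   ] F [0.1 0.3 0.3] w 47.3 q [-0.16  0.4   1.84  0.    0.9  -0.21]
tool delta [   1.  -108.3   12.5]
0.97 [239.9, 108.7, 277.4, 261.2] ((549.26123046875, -76.5089111328125), (34.241737365722656, 139.59100341796875), 2.646927833557129)
0.67 [28.0, 215.7, 129.9, 276.7] ((385.56170654296875, -147.34388732910156), (43.80763626098633, 82.29854583740234), 45.2406120300293)
0.36 [156.4, 43.9, 349.3, 284.6] ((545.2493896484375, -63.59150695800781), (152.62107849121094, 216.10243225097656), 2.920706272125244)
```

View pics/i.png

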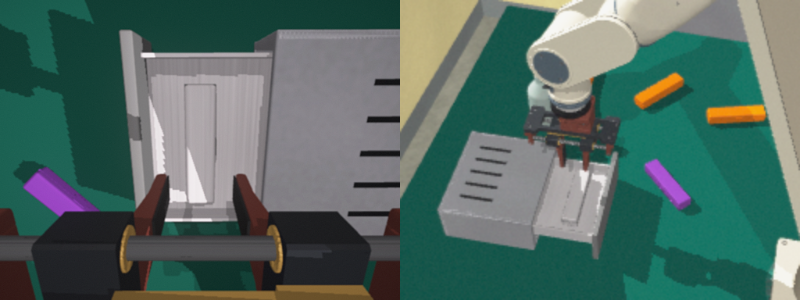

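Call:
jog_arm:
  steps:
    - [[0,-0.02,0,0,0,0,1],[0,-0.02,0,0,0,0,1],[0,-0.02,0,0,0,0,1],[0,-0.02,0,0,0,0,1],[0,-0.02,0,0,0,0,1],[0,-0.023,0,0,0,0,1],[0,0,0,0,0,7,1],[0,0,0,0,0,7,1],[0,0,0,0,0,7,1],[0,0,0,0,0,7,1],[0,0,0,0,0,7,1],[0,0,0,0,0,7,1],[0,0,0,0,0,7,1],[0,0,0,0,0,7,1],[0,0,0,0,0,7,1],[0,0,0,0,0,7,1],[0,0,0,0,0,7,1],[0,0,0,0,0,7,1],[0,0,0,0,0,6,1],[0,0,0,0,0,0,1]]

```text
t: 18.63
ee_pos: [425.1, -83.3, 340.0]
orientation: [-3.14, -0.073, 0.004]
ft_force: [1.0, 0.1, 0.3]
width: 0.3
```

```bash
python3 - <<'E'
from h import *
o,Rm=st()
u=(715,-67.5,.0515)
to(upose(-280,0,227,u),o,Rm)
E
```

```text
t 18.63 pos [425.1 -83.3 340. ] yaw x 2.68 zaxis [-0.003  0.001 -1.   ] F [1.  0.1 0.3] w 0.3 q [-0.22  0.24  2.09  0.    0.81  1.3 ]
tool delta [ 10.6  -0.8 113. ]
```

Call:
jog_arm:
  steps:
    - [[0,-0.001,0.02,0,0,-0.3,1],[0,0,0.025,0,0,0,1],[0,0,0.025,0,0,0,1],[0,0,0.025,0,0,0,1],[0,0,0.017,0,0,0,1],[0.01,0,0,0,0,0,1],[0.01,0,0,0,0,0,1],[0.008,0,0,0,0,0,1],[0.005,0,0,0,0,0,1],[0.003,0,0,0,0,0,1],[0.003,0,0,0,0,0,1],[0.003,0,0,0,0,0,1],[0,0,0,0,0,0,1]]

```text
t: 19.72
ee_pos: [467.6, -80.0, 229.6]
orientation: [3.14, 0.088, 0.0]
ft_force: [-1.1, 0.8, 0.8]
width: 0.5
```

Call:
jog_arm:
  steps:
    - [[0.003,0,0.001,0,0,0,1],[0.004,0,0.001,0,0,0,1],[0.005,0,0,0,0,0,1],[0.005,0,0,0,0,0,1],[0.005,0,0,0,0,0,1],[0.005,0,0,0,0,0,1],[0.005,0,0,0,0,0,1],[0.005,0,0,0,0,0,1],[0.005,0,0,0,0,0,1],[0.005,0,0,0,0,0,1],[0.005,0,0,0,0,0,1],[0.005,0,0,0,0,0,1],[0.005,0,0,0,0,0,1],[0.005,0,0,0,0,0,1],[0.005,0,0,0,0,0,1],[0.005,0,0,0,0,0,1],[0.005,0,0,0,0,0,1],[0.004,0,0,0,0,0,1],[0.003,0,0,0,0,0,1],[0,0,0,0,0,0,1]]

```text
t: 21.38
ee_pos: [557.0, -75.0, 227.3]
orientation: [3.14, 0.088, 0.001]
ft_force: [-3.4, -0.8, -1.5]
width: 0.9
```

```bash
python3 - <<'E'
from h import *
o,Rm=st()
a=ctrl.get_image('side')[60:252,120:376]; cv2.imwrite('pics/j.png',cv2.resize(a,(640,480))[...,::-1])
E
```

```text
t 21.38 pos [557.  -75.  227.3] yaw x 3.2 zaxis [ 0.001 -0.    -1.   ] F [-3.4 -0.8 -1.5] w 0.9 q [-0.16  0.59  1.86  0.    0.68  1.36]
```

View pics/j.png

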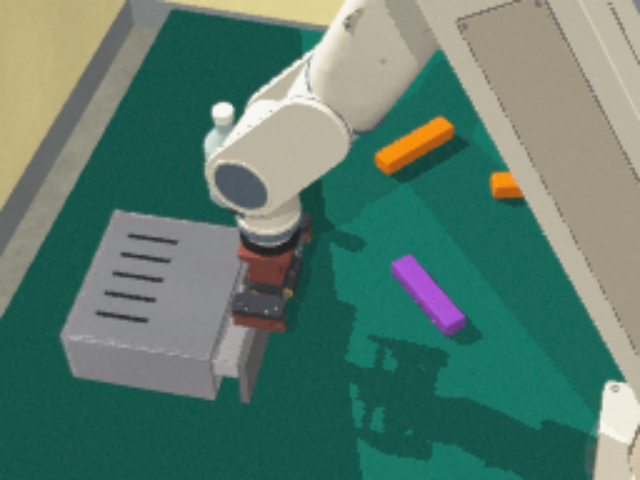

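Call:
jog_arm:
  steps:
    - [[0.004,0,0,0,0,0,1],[0.004,0,0,0,0,0,1],[0.004,0,0,0,0,0,1],[0.004,0,0,0,0,0,1],[0.004,0,0,0,0,0,1],[0.003,0,0,0,0,0,1],[0.003,0,0,0,0,0,1],[0.003,0,0,0,0,0,1],[0.002,0,0,0,0,0,1],[0.002,0,0,0,0,0,1],[0,0,0,0,0,0,1]]

```text
t: 22.35
ee_pos: [589.3, -73.3, 227.3]
orientation: [3.14, 0.088, 0.0]
ft_force: [-4.7, -2.0, -0.9]
width: -0.1
```

Call:
jog_arm:
  steps:
    - [[0.002,0,0,0,0,0,1],[0.002,0,0,0,0,0,1],[0,0,0,0,0,0,1],[0,0,0,0,0,0,1]]

```text
t: 22.68
ee_pos: [591.5, -73.2, 227.3]
orientation: [-3.14, -0.088, 0.008]
ft_force: [-12.7, -3.0, 7.2]
width: 0.4
```

Same stop as before (591.5 mm, 12.7 N). I back off gently.

Call:
jog_arm:
  steps:
    - [[-0.004,0,0,0,0,0,1],[-0.005,0,0,0,0,0,1],[-0.006,0,0,0,0,0,1],[-0.01,0,0,0,0,0,1],[-0.02,0,0,0,0,0,1],[-0.03,0,0,0,0,0,1],[-0.03,0,0,0,0,0,1],[-0.03,0,0,0,0,0,1],[-0.03,0,0,0,0,0,1],[0,0,-0.03,0,0,0,1],[0,0,-0.03,0,0,0,1],[0,0,-0.03,0,0,0,1],[0,0,-0.03,0,0,0,1],[0,0,0,0,0,0,1],[0,0,0,0,0,0,1],[0,0,0,0,0,0,1]]

```text
t: 24.02
ee_pos: [428.2, -82.1, 347.2]
orientation: [3.14, 0.088, 0.002]
ft_force: [-0.2, 0.5, 0.4]
width: 0.4
```

```bash
python3 - <<'E'
from h import *
o,Rm=st()
im=ctrl.get_image('wrist')
for d in ctrl.landmark_of('tray_front','wrist'): print(d['p'],d['uv'],unproj('wrist',d['uv'],48,o))
a=ctrl.get_image('side'); a=cv2.resize(a[60:348,60:444],(512,384)); cv2.imwrite('pics/k.png',cv2.resize(np.hstack([im,a]),(800,300))[...,::-1])
E
```

```text
t 24.02 pos [428.2 -82.1 347.2] yaw x 3.2 zaxis [ 0.001 -0.    -1.   ] F [-0.2  0.5  0.4] w 0.4 q [-0.22  0.23  2.08  0.    0.83  1.3 ]
```

View pics/k.png

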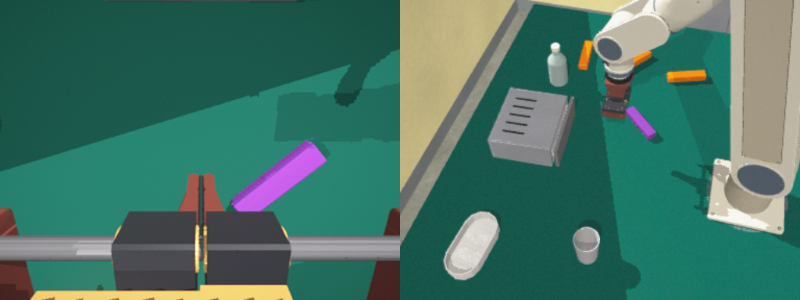

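The tray is shut, the arm is clear and the bystanders stand where they did. Before handing in I compare the side image with the first one.

```bash
python3 - <<'E'
from h import *
a=cv2.imread('pics/a_side.png'); b=ctrl.get_image('side')[...,::-1]
d=cv2.absdiff(a,b).max(2)
for n,(l,t,r,bb) in dict(unit=(135,140,235,225),beaker=(222,275,252,318),dish=(98,258,160,335),bottle=(196,95,224,146)).items():
    print(n,d[t:bb,l:r].mean().round(1),(d[t:bb,l:r]>40).sum())
cv2.imwrite('pics/l.png',cv2.resize(np.hstack([a[140:225,135:235],b[140:225,135:235]]),(800,340),interpolation=cv2.INTER_NEAREST))
for t in('tray_front',): print([(x['p'],unproj('side',x['uv'],48).round(1)) for x in ctrl.landmark_of(t,'side')])
st()
E
```

```text
unit 5.3 1
beaker 5.4 0
dish 6.0 0
bottle 5.4 0
[(0.59, array([[596.4, -69.5,  48. ]]))]
t 24.27 pos [428.2 -82.2 346.1] yaw x 3.2 zaxis [-0.002  0.    -1.   ] F [ 0.8 -0.2 -0.1] w 0.5 q [-0.22  0.24  2.08  0.    0.83  1.3 ]
```

View pics/l.png

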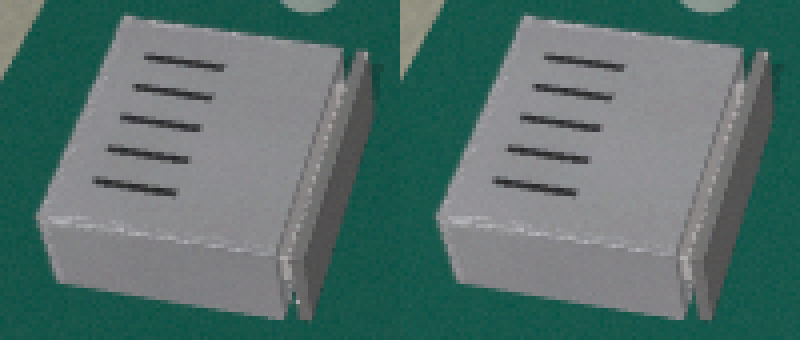

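The tray stands exactly where it was when latched at the start, so I'm handing in.

```bash
python3 -c "
from workcell import ctrl
print(ctrl.close_job())"
```

```text
the job is handed in; nothing more can be done
None
```

The job is handed in at about 24 s of the 70 s allowed; handing in returned no verdict. I pushed the tray in to its stop (about 12 N) and it sprang out. I then laid the steel case flat across the middle of the tray floor and pushed the tray back to the same stop (about 13 N). It latched when I backed off.

**Case in the tray:** after release, the wrist camera put it at (549, -77) mm, within about 1 mm of the tray-floor point and turned 2.6° against the unit's 2.95°. I did not see it again after closing.

**Tray shut:** the last side picture matches the first one at the unit (one pixel differs), so the tray is back at its latched place. The network's point for the tray front in that picture was about 5 mm off my estimate, as it had been in other readings, so I went by the picture comparison.

**Bystanders:** the beaker, dish and bottle show no difference from the first picture.

**Robot:** the arm is clear of everything, and the force reading is about zero.

**Slip along the way:** I first misread the sprung-out distance as measured from the unit's origin. I caught this before moving the case.

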